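# Dress the chest top: book stack with candle, pot in saucer

### The job

Dress the chest top for display: on the white riser stack the red book, then the blue one, then the green one, all lying flat, each centred on what is beneath it with its long side running the same way as the riser's, and stand the candle upright in the middle of the green book. Stand the terracotta pot upright in the middle of the blue saucer. Leave the white pot, the amber bottle and the brass bell standing where they are.

Things in the scene. Friction and masses are not known exactly. Their poses are not given: they have to be found in the camera images.
- riser: The display riser: an off-white painted rectangular wooden stand of four slats with dark joints and nail heads, 140 mm long (its x) by 100 wide (its y), flat top 20 above the table, fixed. Origin: centre of its underside, on the table. Sizes in mm.
- saucer: A round glazed blue saucer, fixed, 104 mm across the rim, 14 high, the sides flaring outward, flat inner floor about 68 across and 5 above the table. Origin: centre of its underside, on the table. Sizes in mm.
- red_book: A closed, rigid pocket book with red covers and cream pages, lying flat, 120 long (its x) by 68 wide (its y) by 24 thick (z). Origin: centre of its underside. Loose, about 140 g. Either end may point either way. Sizes in mm.
- blue_book: A closed, rigid pocket book with blue covers and cream pages, lying flat, 108 long (its x) by 61 wide (its y) by 22 thick (z). Origin: centre of its underside. Loose, about 110 g. Either end may point either way. Sizes in mm.
- green_book: A closed, rigid pocket book with sage green covers and cream pages, lying flat, 96 long (its x) by 54 wide (its y) by 20 thick (z). Origin: centre of its underside. Loose, about 80 g. Either end may point either way. Sizes in mm.
- candle: An unlit ivory candle on a small round brass foot, one rigid piece, standing upright: foot 48 across and 8 high, candle 38 across, top at 52 (a thin wick above). Origin: centre of its underside, z up its axis. Loose, about 120 g. Sizes in mm.
- terracotta_pot: A small empty orange-brown terracotta flower pot, standing upright, 60 high: body tapering from 46 across at the foot to 54, with a plain upright collar 64 across over the top 20 (from 40 to 60 high), mouth 48 across. Origin: centre of its underside, z up. Loose, about 120 g. Sizes in mm.
- white_pot: Bystander: a white flower pot of the same shape as the terracotta one (60 high, 64 across). Loose; origin: centre of its underside. Sizes in mm.
- amber_bottle: Bystander: a small amber glass bottle with a dark cap and pale label, 44 across, 70 high. Loose; origin: centre of its underside. Sizes in mm.
- brass_bell: Bystander: a brass hand bell standing mouth down, 52 across, 64 high. Loose; origin: centre of its underside. Sizes in mm.
There are look-alikes about, which are no part of the job. Several things have the shape of the red_book; the one meant has the colours described above.

How it is judged:
By the outcome, as a careful person would: the job done as asked, in the order asked, and still so for the second after the job is handed in, with the robot touching nothing.
It also fails if it takes over 138 s, if anything falls off the work surface, if the arm or the gripper's body presses on something with over 40 N, if the wrist force passes 120 N, or if a joint passes its speed limit or range.

### The arm

A 6-joint arm with a two-finger parallel gripper is mounted at the origin on the work surface. World frame = base frame: x ahead of the robot, y to its left, z up, the work surface at z = 0. Lengths are in m, angles in rad, forces in N, time in s.
With the tool pointing down it reaches from about 0.35 to 0.925 m from the base axis. Payload 6.4 kg.
Tool frame: the origin (TCP) lies on the centre line of the jaws, within the pads' length; the fingertips stand 8 mm ahead of it and the grasp point (between the pads) lies 11 mm behind it; z points along the fingers, y is the direction in which the jaws open and shut (so a half turn about z gives the same grasp; the last joint's range is limited). The gripper opens to 94 mm and grips with 3 to 60 N. Pads are 16 mm wide; open, the fingers measure 119 mm over their backs; the gripper's body (75 mm by 177 mm) begins 78 mm behind the grasp point.
Start: joints at [0.955, 0.245, 1.558, -0, 1.339, -0.174], TCP at [0.278, 0.588, 0.213] pointing down, gripper open.
Joint ranges: [-3.13, 3.13], [-1.02, 2.26], [0.13, 2.54], [-0.95, 4.09], [0.21, 2.88], [-2.74, 2.74]. Speed limits (rad/s): [2.57, 2.57, 3.14, 3.14, 3.14, 3.14].

### API

Orientations are given as [roll, pitch, yaw] about the fixed x, y, z axes, in that order (R = Rz(yaw) Ry(pitch) Rx(roll)).
In Python, from cell import manip gives the robot as it stands.
- The arm moves only by the tool jog_arm, never from a script. Its argument "plan" is a list of rows, each a list of 4 numbers: the shift along the tool's x, y, z in cm, then the turn about the tool's z in rad. A call has 1 to 20 rows; each row shifts and turns the commanded pose from where the row before left it, along the tool's axes as they then stand; what a row does not reach is not made up. A row lasts 1/8 s, in which the tool goes at most 62.5 mm and 10.7 degrees, less where a joint would pass 70% of its speed; a pose out of reach is approached as far as the arm can. A call with a gripper value outside its range is refused whole. "claw" is the opening, from -1 (shut) to 1 (fully open), set as the call begins (left out, the last holds). The fingers move at their own pace and stop on an object; "force" is the grip in N (left out, the last holds). Time passes only in rows, so rows that do not move let the fingers close. It gives the time, the measured TCP pose, the force and the opening at its end, in the units of the state.
- manip.state(): the state, without advancing time (a new reading comes with each control period).
- manip.snapshot(name): name is "scene" or "top"; returns a dict with "color" (400x640x3 uint8, red, green, blue), "mtx" (3x3 intrinsics, pixels), "rvec" (rotation vector, rad) and "tvec" (3), from world to camera coordinates, as OpenCV has them. Camera axes: x right, y down, z forward; pixel columns grow to the right and rows downward; lengths in m; the calibration is good to about 2 mm. A picture is of the moment at which its call begins. There is no depth.
- manip.sign_off(): hands the job in, once; it reports no verdict.
The state is a dict: "clock": time; "joints": joint angles; "joint_vel": joint speeds; "effort": joint torques, N m; "eef_pos": TCP position; "orientation": TCP orientation; "contact_force": force on the tool from outside, world axes, zero at the start; "wrist_torque": the same for the moment, N m; "gripper_width": opening from 0.0 (shut) to 1.0 (fully open).
Only numpy, scipy, OpenCV 4.12 (cv2) and the standard library are available. Lean on these libraries where they do the work, as an engineer would, in place of code of your own. Each camera call takes 0.05 s, during which the arm holds its last target.

## Working session

There is one attempt and no reset: what is moved stays moved. The work goes in short steps, Python scripts to look and compute and a tool call to move; the robot and the scene stay as the last step left them, time stands still between calls to the robot, and variables do not carry over. Pictures are saved under pics/ and viewed, and the job is handed in when it is done.

Besides the shell and the picture viewer there is one more tool, called after ">>>" as name(argument=value, ...), one argument or row to a line, values as JSON. jog_arm: Moves the arm, as the interface text tells. Its arguments: {"type":"object","properties":{"plan":{"type":"array","items":{"type":"array","items":{"type":"number"}}},"claw":{"type":"number"},"force":{"type":"number"}},"required":["plan"]}

```bash
ls; mkdir -p pics; python3 - <<'E'
from cell import manip
import cv2,numpy as np
print(manip.state())
for n in("scene","top"):
    s=manip.snapshot(n); cv2.imwrite(f"pics/{n}0.png",s["color"][:,:,::-1]); print(n,s["mtx"],s["rvec"],s["tvec"])
E
```

```text
pics
{'clock': 0.0, 'joints': array([ 9.54878225e-01,  2.45791299e-01,  1.55903093e+00,  2.71809205e-06,
        1.33870129e+00, -1.74073199e-01]), 'joint_vel': array([ 1.42132061e-03,  3.04440791e-04,  9.53160007e-05,  4.20534445e-04,
       -3.90970601e-06, -1.08715215e-03]), 'effort': array([ 1.26789546e-03, -4.15855157e+01, -3.14595044e+01,  6.84739393e-02,
        3.34800105e-02, -1.61896473e-04]), 'eef_pos': array([0.27757264, 0.5870915 , 0.21235083]), 'orientation': array([-3.13969143e+00, -3.37020255e-04,  2.69974680e+00]), 'contact_force': array([-0.08476961, -0.72959743,  0.21377185]), 'wrist_torque': array([0.00306651, 0.02767123, 0.02995354]), 'gripper_width': 0.999365867154219}
scene [[494.56777022   0.         312.75847302]
 [  0.         494.56777022 195.8893363 ]
 [  0.           0.           1.        ]] [ 1.3258668   2.17426253 -0.94169989] [ 0.22526421 -0.26121104  1.55388913]
top [[459.0247209    0.         317.03890201]
 [  0.         459.0247209  200.5004195 ]
 [  0.           0.           1.        ]] [ 2.18318555 -2.1992938   0.07084611] [0.00596733 0.43787463 1.1275108 ]
```

View pics/scene0.png

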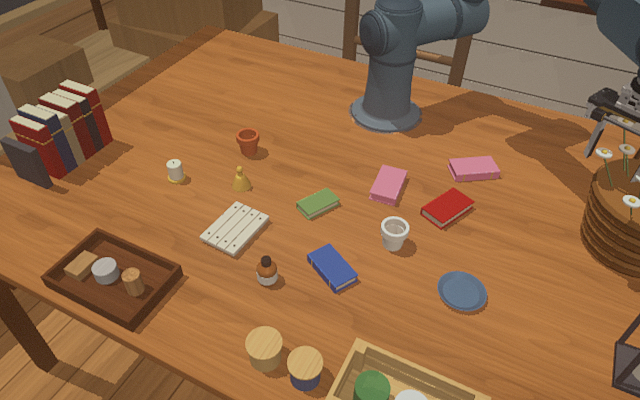

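View pics/top0.png

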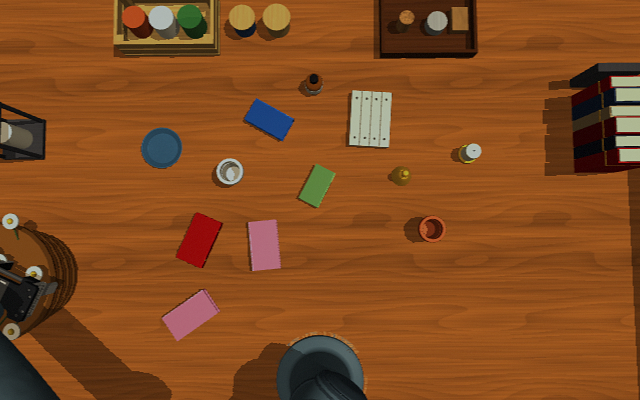

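```bash
python3 - <<'E'
import cv2,numpy as np
t=cv2.imread("pics/top0.png"); s=cv2.imread("pics/scene0.png")
cv2.imwrite("pics/c_top.png",cv2.resize(t[60:280,130:500],None,fx=2.1,fy=2.1,interpolation=cv2.INTER_CUBIC))
cv2.imwrite("pics/c_scene.png",cv2.resize(s[120:320,150:510],None,fx=2.2,fy=2.2,interpolation=cv2.INTER_CUBIC))
E
```

```text
(no output)
```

View pics/c_top.png

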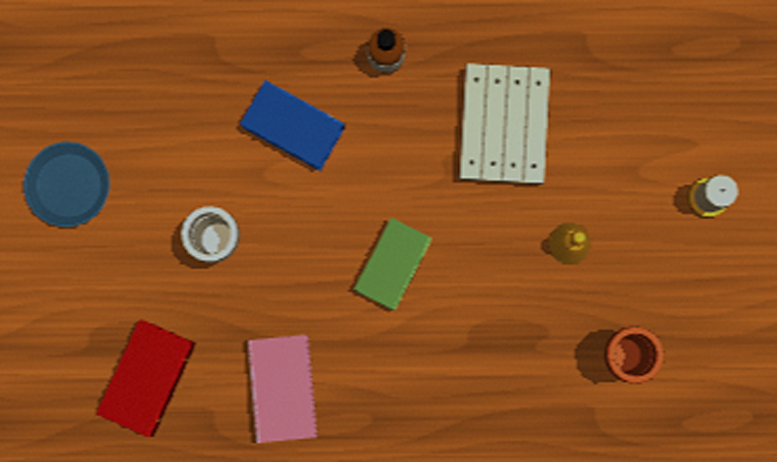

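View pics/c_scene.png

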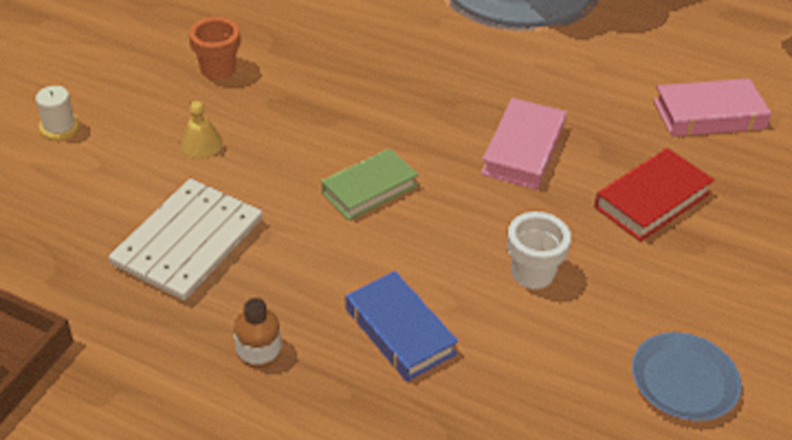

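```bash
cat > h.py <<'E'
import cv2,numpy as np
from scipy.optimize import minimize
from cell import manip
def snap(tag):
    o={}
    for n in("scene","top"):
        s=manip.snapshot(n); cv2.imwrite(f"pics/{n}{tag}.png",s["color"][:,:,::-1]); o[n]=s
    return o
def circ(r,z,n=40):
    a=np.linspace(0,2*np.pi,n,endpoint=False); return np.c_[r*np.cos(a),r*np.sin(a),np.full(n,z)]
def box(l,w,h,z0=0): return np.array([[sx*l/2,sy*w/2,z0+z] for sx in(-1,1) for sy in(-1,1) for z in(0,h)])
M=dict(riser=box(.14,.1,.02),red=box(.12,.068,.024),blue=box(.108,.061,.022),green=box(.096,.054,.02),
 saucer=np.r_[circ(.052,.014),circ(.036,0)],pot=np.r_[circ(.023,0),circ(.032,.04),circ(.032,.06)],
 candle=np.r_[circ(.024,0),circ(.024,.008),circ(.019,.052)])
HSV=dict(red=[((0,190,60),(5,255,255)),((174,190,60),(180,255,255))],blue=[((108,140,40),(125,255,255))],green=[((40,60,40),(80,255,255))],
 saucer=[((95,60,30),(118,190,255))],riser=[((0,0,120),(180,70,255))],pot=[((3,150,60),(12,215,255))],candle=[((0,0,90),(180,90,255)),((21,120,60),(35,255,255))])
def mask(img,name,seed,r):
    hsv=cv2.cvtColor(img,cv2.COLOR_RGB2HSV); m=0
    for a,b in HSV[name]: m=m|cv2.inRange(hsv,a,b)
    z=np.zeros_like(m); cv2.circle(z,seed,r,255,-1); m&=z
    n,l,st,_=cv2.connectedComponentsWithStats(m)
    k=[i for i in range(1,n) if st[i,4]>12]; return np.isin(l,k).astype(np.uint8)
def proj(s,P): return cv2.projectPoints(P.reshape(-1,1,3),s["rvec"],s["tvec"],s["mtx"],None)[0][:,0]
S=8
def rast(h,off,shape):
    im=np.zeros(shape,np.uint8); q=((h-off+.5)*S-.5); cv2.fillConvexPoly(im,np.round(q*16).astype(np.int32),1,shift=4); return im
def fit(snaps,name,seeds,x0,r=50,z0=0,cams=("top","scene"),model=None):
    V=(M[name] if model is None else model)+[0,0,z0]; T=[]
    for c in cams:
        m=mask(snaps[c]["color"],name,seeds[c],r); h=cv2.convexHull(cv2.findNonZero(cv2.resize(m,None,fx=S,fy=S,interpolation=cv2.INTER_NEAREST)))[:,0]
        h=(h+.5)/S-.5; off=np.floor(h.min(0))-25; sh=tuple(((h.max(0)-off+25)*S).astype(int)[::-1]); T.append((c,rast(h,off,sh),off,sh))
    def cost(p,full=False):
        c,s=np.cos(p[2]),np.sin(p[2]); R=np.array([[c,-s,0],[s,c,0],[0,0,1]]); P=V@R.T+[p[0],p[1],0]; e=[]
        for cam,m,off,sh in T:
            a=rast(cv2.convexHull(proj(snaps[cam],P).astype(np.float32))[:,0],off,sh); e.append(1-(a&m).sum()/(a|m).sum())
        return e if full else sum(e)
    best=None
    for y in ([x0[2]] if len(x0)>2 else [0]):
        x=np.array([x0[0],x0[1],y])
        for k in (.02,.004): 
            rs=minimize(cost,x,method="Nelder-Mead",options=dict(initial_simplex=x+np.r_[np.zeros((1,3)),np.diag([k,k,k*10])],xatol=1e-5,fatol=1e-5)); x=rs.x
    return x,cost(x,True)
def unproj(s,uv,z):
    R=cv2.Rodrigues(s["rvec"])[0]; n=cv2.undistortPoints(np.array([[uv]],float),s["mtx"],None)[0,0]
    d=R.T@np.r_[n,1]; o=-R.T@s["tvec"].ravel(); return (o+d*(z-o[2])/d[2])[:2]
E
cat > m0.py <<'E'
from h import *
sn=snap("1")
seeds=dict(riser=((370,119),(236,228)),red=((200,240),(447,208)),blue=((269,119),(332,268)),green=((317,186),(318,204)),saucer=((161,148),(462,292)),pot=((432,229),(248,143)),candle=((470,153),(175,171)))
yaw=dict(riser=0,red=-.45,blue=1.05,green=-.45)
for n,(a,b) in seeds.items():
    g=unproj(sn["top"],a,.02); r=dict(riser=45,pot=22,candle=20,saucer=32).get(n,38)
    for cams in(("top","scene"),("top",),("scene",)):
        x,e=fit(sn,n,dict(top=a,scene=b),[*g,yaw.get(n,0)],r,cams=cams); print(n,cams,x.round(4),np.round(e,3))
for n,a,z in(("white",(229,172),.06),("bottle",(314,79),.07),("bell",(404,172),.06)): print(n,unproj(sn["top"],a,z))
E
python3 m0.py
```

```text
riser ('top', 'scene') [ 0.6408 -0.1324 -0.0644] [0.062 0.091]
riser ('top',) [ 0.6453 -0.1321 -0.0681] [0.04]
riser ('scene',) [ 0.6358 -0.1366 -0.0584] [0.055]
red ('top', 'scene') [ 0.3419  0.2955 -0.422 ] [0.04  0.038]
red ('top',) [ 0.3427  0.2958 -0.4309] [0.037]
red ('scene',) [ 0.3415  0.2946 -0.4158] [0.035]Traceback (most recent call last):
  File "m0.py", line 8, in <module>
    x,e=fit(sn,n,dict(top=a,scene=b),[*g,yaw.get(n,0)],r,cams=cams); print(n,cams,x.round(4),np.round(e,3))
        ~~~^^^^^^^^^^^^^^^^^^^^^^^^^^^^^^^^^^^^^^^^^^^^^^^^^^^^^^^^
  File "h.py", line 30, in fit
    m=mask(snaps[c]["color"],name,seeds[c],r); h=cv2.convexHull(cv2.findNonZero(cv2.resize(m,None,fx=S,fy=S,interpolation=cv2.INTER_NEAREST)))[:,0]
                                                 ~~~~~~~~~~~~~~^^^^^^^^^^^^^^^^^^^^^^^^^^^^^^^^^^^^^^^^^^^^^^^^^^^^^^^^^^^^^^^^^^^^^^^^^^^^^^^
cv2.error: OpenCV(4.12.0) /io/opencv/modules/imgproc/src/convhull.cpp:143: error: (-215:Assertion failed) total >= 0 && (depth == CV_32F || depth == CV_32S) in function 'convexHull'
```

```bash
python3 - <<'E'
import cv2
for f,pts in (("top1",dict(blue=(269,119),green=(317,186),saucer=(161,148),saucerrim=(143,150),pot=(421,225),riser=(364,120),candle=(474,151),foot=(463,160),table=(300,240))),("scene1",dict(blue=(332,262),green=(318,200),saucer=(462,292),pot=(245,137),potlow=(249,150),riser=(240,222),riserside=(225,248),candle=(175,170),foot=(178,180),table=(300,240)))):
    h=cv2.cvtColor(cv2.imread(f"pics/{f}.png"),cv2.COLOR_BGR2HSV)
    for k,(u,v) in pts.items(): print(f,k,h[v,u],end="; ")
    print()
E
```

```text
top1 blue [108 201 127]; top1 green [ 47 133 132]; top1 saucer [101 134  99]; top1 saucerrim [100 147  87]; top1 pot [ 10 195 182]; top1 riser [ 42  32 185]; top1 candle [ 68  13 158]; top1 foot [ 18 217 133]; top1 table [ 13 207 154]; 
scene1 blue [112 120 155]; scene1 green [ 42  96 152]; scene1 saucer [107  68 136]; scene1 pot [ 10 171 142]; scene1 potlow [ 10 169 139]; scene1 riser [ 25  29 208]; scene1 riserside [ 19  55 172]; scene1 candle [ 16  69 162]; scene1 foot [ 17 125 161]; scene1 table [ 14 154 176];
```

```bash
python3 - <<'E'
s=open('h.py').read()
i=s.index("HSV=dict"); j=s.index("def mask")
s=s[:i]+'''HSV=dict(red=[((0,190,60),(5,255,255)),((172,150,60),(180,255,255))],blue=[((102,90,40),(125,255,255))],green=[((34,60,40),(85,255,255))],
 saucer=[((90,40,30),(125,190,255))],riser=[((0,0,110),(180,75,255))],pot=[((0,130,60),(11,225,255))],candle=[((0,0,90),(180,85,255)),((16,90,60),(40,255,255))])
'''+s[j:]
open('h.py','w').write(s)
s=open('m0.py').read().replace('sn=snap("1")','sn={c:manip.snapshot(c) for c in("top","scene")}')
s+='''
for c,i in(("top",0),("scene",1)):
    im=sn[c]["color"][:,:,::-1].copy()
    for n,q in seeds.items():
        m=mask(sn[c]["color"],n,q[i],dict(riser=45,pot=22,candle=20,saucer=32).get(n,38)); im[m>0]=(255,0,255)
    cr=im[60:280,130:500] if c=="top" else im[120:320,150:510]
    cv2.imwrite(f"pics/mask_{c}.png",cv2.resize(cr,None,fx=2.1,fy=2.1,interpolation=cv2.INTER_NEAREST))
'''
open('m0.py','w').write(s)
E
python3 m0.py
```

```text
riser ('top', 'scene') [ 0.6428 -0.1325 -0.069 ] [0.04  0.113]
riser ('top',) [ 0.6447 -0.1321 -0.0667] [0.035]
riser ('scene',) [ 0.636  -0.1362 -0.0534] [0.053]
red ('top', 'scene') [ 0.3417  0.2951 -0.4209] [0.051 0.073]
red ('top',) [ 0.3431  0.2958 -0.4301] [0.03]
red ('scene',) [ 0.3408  0.2934 -0.3976] [0.053]
blue ('top', 'scene') [0.6424 0.1223 1.0586] [0.045 0.202]
blue ('top',) [0.6438 0.1229 1.0531] [0.037]
blue ('scene',) [0.6351 0.1176 0.9924] [0.173]
green ('top', 'scene') [ 0.4743  0.0027 -0.4817] [0.062 0.131]
green ('top',) [ 0.4758  0.0035 -0.4804] [0.049]
green ('scene',) [ 0.4726  0.001  -0.456 ] [0.09]
saucer ('top', 'scene') [0.5738 0.3912 0.1257] [0.024 0.047]
saucer ('top',) [0.5739 0.3912 0.0383] [0.023]
saucer ('scene',) [0.5725 0.3908 0.0315] [0.044]
pot ('top', 'scene') [ 0.3653 -0.2712  0.1097] [0.04 0.05]
pot ('top',) [ 0.3656 -0.2712  0.0332] [0.037]
pot ('scene',) [ 0.3627 -0.2726  0.0743] [0.03]
candle ('top', 'scene') [ 0.5536 -0.377  -0.0621] [0.078 0.074]
candle ('top',) [ 0.5549 -0.3762  0.0348] [0.058]
candle ('scene',) [ 0.5516 -0.3782  0.1118] [0.047]
white [0.50487764 0.21301129]
bottle [0.72686443 0.00804147]
bell [ 0.50189531 -0.20587631]
```

View pics/mask_top.png

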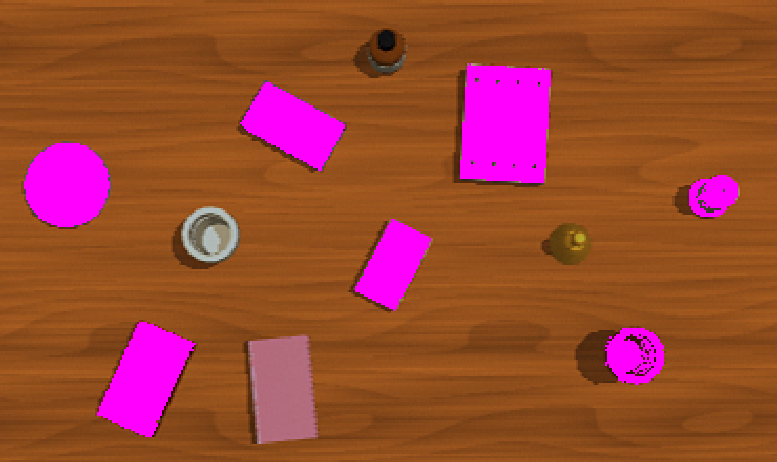

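View pics/mask_scene.png

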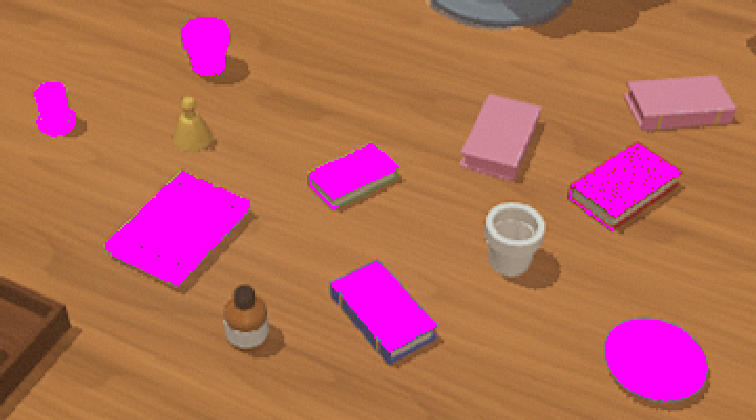

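```bash
python3 - <<'E'
from h import *
sn={c:manip.snapshot(c) for c in("top","scene")}
P=dict(riser=(.6445,-.1323,-.067),red=(.3427,.2957,-.430),blue=(.6437,.1229,1.053),green=(.4757,.0034,-.480),pot=(.3655,-.2712,0),candle=(.5545,-.3765,0),saucer=(.5739,.3911,0))
for c,cr,cr2 in(("top",(75,160,340,500),(90,220,230,340)),("scene",(125,265,155,350),(180,300,300,490))):
    im=cv2.resize(sn[c]["color"][:,:,::-1],None,fx=4,fy=4,interpolation=cv2.INTER_CUBIC)
    for n,p in P.items():
        cc,s=np.cos(p[2]),np.sin(p[2]); Q=M[n]@np.array([[cc,-s,0],[s,cc,0],[0,0,1]]).T+[p[0],p[1],0]
        q=(proj(sn[c],Q)+.5)*4-.5
        if len(Q)==8: L=[q[[0,2,6,4]],q[[1,3,7,5]]]
        else: L=np.split(q,range(40,len(q),40))
        for l in L: cv2.polylines(im,[np.round(l*16).astype(np.int32)],True,(255,255,0),1,shift=4)
    for i,(a,b,d,e) in enumerate((cr,cr2)): cv2.imwrite(f"pics/ov_{c}{i}.png",im[a*4:b*4,d*4:e*4])
E
```

```text
(no output)
```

View pics/ov_top0.png

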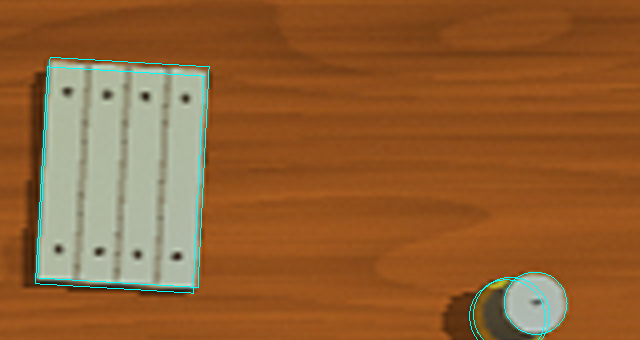

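View pics/ov_scene0.png

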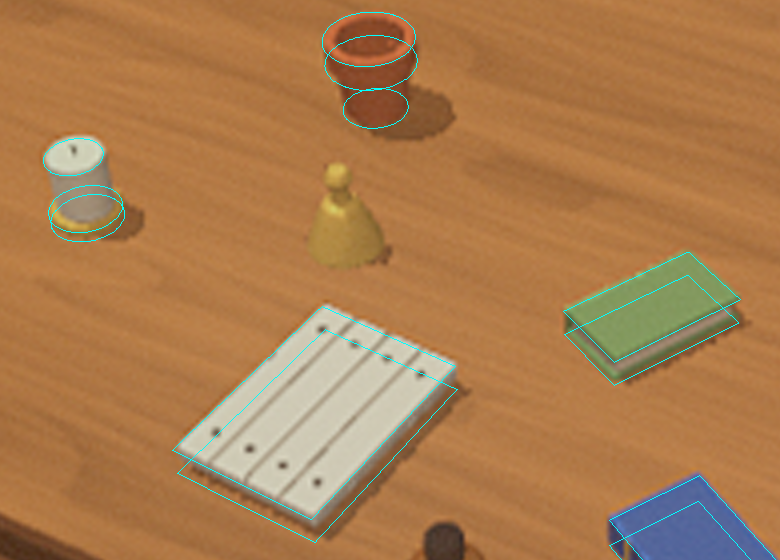

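View pics/ov_scene1.png

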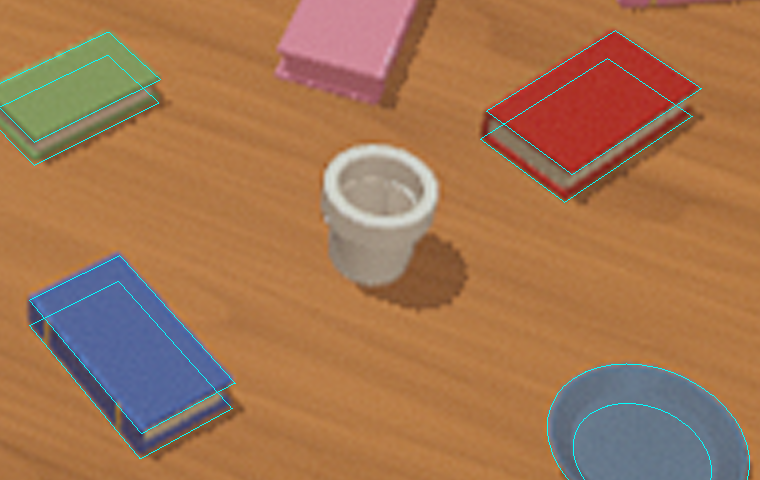

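```bash
python3 - <<'E'
from h import *
sn={c:manip.snapshot(c) for c in("top","scene")}
def f(c,ox,oy,pts):
    P=np.array([unproj(sn[c],((u+.5)/4-.5+ox,(v+.5)/4-.5+oy),.02) for u,v in pts]); d=P[0]-P[2]; d2=P[1]-P[3]
    print(c,P.mean(0),np.linalg.norm(d),np.linalg.norm(P[0]-P[1]),np.arctan2(d[1],d[0]),np.arctan2(d2[1],d2[0]))
f("top",340,75,[(67,92),(185,98),(58,249),(177,256)])
f("scene",155,125,[(216,432),(317,482),(322,328),(420,374)])
E
```

```text
top [ 0.64319315 -0.1313503 ] 0.09964364489789887 0.07405055905992566 -0.06908507070733394 -0.06650635392593642
scene [ 0.64054898 -0.13279172] 0.10098606019712787 0.07352193852840637 -0.06164262398813369 -0.06702498569705002
```

```bash
cat >> h.py <<'E'
def rows(tgt,frm=None,step=.04,rot=.16,quiet=False):
    if frm is None:
        s=manip.state(); frm=[*s["eef_pos"],s["orientation"][2]]
    frm=np.array(frm,float); tgt=np.array(tgt,float); dy=(tgt[3]-frm[3]+np.pi/2)%np.pi-np.pi/2
    if len(tgt)>4: dy=(tgt[3]-frm[3]+np.pi)%(2*np.pi)-np.pi
    d=tgt[:3]-frm[:3]; n=max(1,int(np.ceil(max(np.linalg.norm(d)/step,abs(dy)/rot)))); out=[]
    for i in range(n):
        y=frm[3]+dy*i/n; D=d/n
        out.append([round(v*100,2) for v in(np.cos(y)*D[0]+np.sin(y)*D[1],np.sin(y)*D[0]-np.cos(y)*D[1],-D[2])]+[round(-dy/n,3)])
    print(str(out).replace(" ",""),"end yaw",round(frm[3]+dy,3)); return [*tgt[:3],frm[3]+dy]
def st():
    s=manip.state(); print(round(s["clock"],2),s["eef_pos"].round(4),s["orientation"].round(3),s["contact_force"].round(1),round(float(s["gripper_width"]),3))
E
python3 - <<'E'
from h import *
st(); a=rows([.3427,.2957,.12,-.430]); rows([.3427,.2957,.0125,-.43],a)
E
```

```text
0.5 [0.2779 0.5876 0.2134] [-3.142 -0.     2.7  ] [-0.6 -0.5  0.2] 1.002
[[np.float64(-2.29),np.float64(-2.95),np.float64(1.17),np.float64(-0.001)],[np.float64(-2.29),np.float64(-2.96),np.float64(1.17),np.float64(-0.001)],[np.float64(-2.28),np.float64(-2.96),np.float64(1.17),np.float64(-0.001)],[np.float64(-2.28),np.float64(-2.96),np.float64(1.17),np.float64(-0.001)],[np.float64(-2.27),np.float64(-2.97),np.float64(1.17),np.float64(-0.001)],[np.float64(-2.27),np.float64(-2.97),np.float64(1.17),np.float64(-0.001)],[np.float64(-2.27),np.float64(-2.97),np.float64(1.17),np.float64(-0.001)],[np.float64(-2.26),np.float64(-2.98),np.float64(1.17),np.float64(-0.001)]] end yaw 2.712
[[np.float64(0.0),np.float64(0.0),np.float64(3.58),np.float64(-0.0)],[np.float64(0.0),np.float64(0.0),np.float64(3.58),np.float64(-0.0)],[np.float64(0.0),np.float64(0.0),np.float64(3.58),np.float64(-0.0)]] end yaw 2.712
```

What could pass for the red book in the top view: the red one at (200,240), the pink ones at (264,245) and (190,315), and the dark-red upright books near (605,120). I choose (200,240). In the close crop it has true red covers and cream pages, while the pink ones do not.

>>> jog_arm(
  plan=[
    [-2.27, -2.96, 1.17, -0.0015],
    [-2.27, -2.96, 1.17, -0.0015],
    [-2.27, -2.96, 1.17, -0.0015],
    [-2.27, -2.96, 1.17, -0.0015],
    [-2.27, -2.96, 1.17, -0.0015],
    [-2.27, -2.96, 1.17, -0.0015],
    [-2.27, -2.96, 1.17, -0.0015],
    [-2.27, -2.96, 1.17, -0.0015],
    [0, 0, 0, 0],
    [0, 0, 0, 0],
  ],
  claw=1,
  force=15,
)

```text
clock: 1.75
eef_pos: [0.3427, 0.2968, 0.1204]
orientation: [3.141, 0.0, 2.712]
contact_force: [-0.9, -0.3, 0.4]
gripper_width: 0.998
```

>>> jog_arm(
  plan=[
    [-0.04, -0.09, 3.6, 0],
    [0, 0, 3.6, 0],
    [0, 0, 2.6, 0],
    [0, 0, 1.0, 0],
    [0, 0, 0, 0],
    [0, 0, 0, 0],
  ],
)

```text
clock: 2.5
eef_pos: [0.3433, 0.296, 0.0131]
orientation: [3.14, 0.002, 2.712]
contact_force: [1.2, 0.3, 0.3]
gripper_width: 0.999
```

>>> jog_arm(
  plan=[
    [0, 0, 0, 0],
    [0, 0, 0, 0],
    [0, 0, 0, 0],
    [0, 0, 0, 0],
    [0, 0, 0, 0],
    [0, 0, 0, 0],
  ],
  claw=-1,
  force=15,
)

```text
clock: 3.25
eef_pos: [0.3425, 0.2953, 0.0121]
orientation: [3.142, 0.0, 2.712]
contact_force: [-0.9, -1.3, 5.8]
gripper_width: 0.724
```

>>> jog_arm(
  plan=[
    [0, 0, -0.5, 0],
    [0, 0, -1.5, 0],
    [0, 0, -3, 0],
    [0, 0, -3.5, 0],
    [0, 0, -3.5, 0],
    [0, 0, -2, 0],
    [0, 0, 0, 0],
  ],
  force=25,
)

```text
clock: 4.12
eef_pos: [0.3434, 0.2958, 0.1541]
orientation: [3.138, 0.003, 2.712]
contact_force: [-0.1, -0.2, -1.5]
gripper_width: 0.721
```

```bash
sed -i 's/round(v\*100,2) for/float(round(v*100,2)) for/; s/\[round(-dy\/n,3)\]/[float(round(-dy\/n,3))]/' h.py; python3 - <<'E'
from h import *
st(); a=rows([.643,-.132,.14,3.074],step=.042); rows([.643,-.132,.032,3.074],a)
E
```

```text
4.12 [0.3434 0.2958 0.1541] [3.138e+00 3.000e-03 2.712e+00] [-0.1 -0.2 -1.5] 0.721
[[-3.47,-2.03,0.11,-0.028],[-3.41,-2.13,0.11,-0.028],[-3.35,-2.22,0.11,-0.028],[-3.28,-2.31,0.11,-0.028],[-3.22,-2.4,0.11,-0.028],[-3.15,-2.49,0.11,-0.028],[-3.08,-2.58,0.11,-0.028],[-3.01,-2.66,0.11,-0.028],[-2.93,-2.75,0.11,-0.028],[-2.85,-2.83,0.11,-0.028],[-2.77,-2.91,0.11,-0.028],[-2.69,-2.98,0.11,-0.028],[-2.61,-3.06,0.11,-0.028]] end yaw 3.074
[[0.0,0.0,3.6,-0.0],[0.0,0.0,3.6,-0.0],[0.0,0.0,3.6,-0.0]] end yaw 3.074
```

>>> jog_arm(
  plan=[
    [-3.47, -2.03, 0.11, -0.028],
    [-3.41, -2.13, 0.11, -0.028],
    [-3.35, -2.22, 0.11, -0.028],
    [-3.28, -2.31, 0.11, -0.028],
    [-3.22, -2.4, 0.11, -0.028],
    [-3.15, -2.49, 0.11, -0.028],
    [-3.08, -2.58, 0.11, -0.028],
    [-3.01, -2.66, 0.11, -0.028],
    [-2.93, -2.75, 0.11, -0.028],
    [-2.85, -2.83, 0.11, -0.028],
    [-2.77, -2.91, 0.11, -0.028],
    [-2.69, -2.98, 0.11, -0.028],
    [-2.61, -3.06, 0.11, -0.028],
    [0, 0, 0, 0],
    [0, 0, 0, 0],
    [0, 0, 0, 0],
    [0, 0, 0, 0],
  ],
)

```text
clock: 6.25
eef_pos: [0.6419, -0.1314, 0.1376]
orientation: [3.141, -0.0, 3.077]
contact_force: [-0.1, -0.1, -1.7]
gripper_width: 0.719
```

```bash
python3 - <<'E'
from h import *
st(); rows([.643,-.132,.07,3.074],step=.042)
sn=snap("2")
cv2.imwrite("pics/c2.png",cv2.resize(np.hstack([sn["top"]["color"][50:220,300:500],sn["scene"]["color"][120:290,150:350]])[:,:,::-1],None,fx=2,fy=2))
E
```

```text
6.25 [ 0.6419 -0.1314  0.1376] [ 3.141 -0.     3.077] [-0.1 -0.1 -1.7] 0.719
[[-0.06,-0.03,3.38,0.001],[-0.06,-0.03,3.38,0.001]] end yaw 3.074
```

View pics/c2.png

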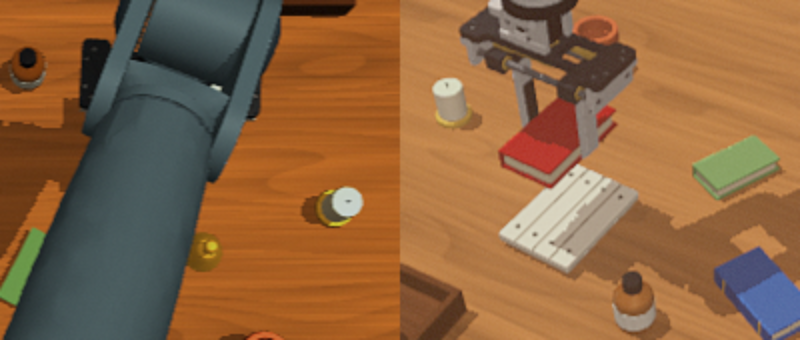

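The red book is held level, at about (560,140) in the right half of the crop, over the riser at (570,215). I lower it.

>>> jog_arm(
  plan=[
    [-0.11, -0.06, 3.5, 0.003],
    [0, 0, 3.5, 0],
    [0, 0, 2.2, 0],
    [0, 0, 0.8, 0],
    [0, 0, 0.2, 0],
    [0, 0, 0, 0],
    [0, 0, 0, 0],
  ],
)

```text
clock: 7.22
eef_pos: [0.6442, -0.1333, 0.0369]
orientation: [-3.141, 0.002, 3.073]
contact_force: [-0.6, -0.3, -2.2]
gripper_width: 0.721
```

>>> jog_arm(
  plan=[
    [0, 0, 0.3, 0],
    [0, 0, 0.15, 0],
    [0, 0, 0, 0],
    [0, 0, 0, 0],
    [0, 0, 0, 0],
  ],
)

```text
clock: 7.85
eef_pos: [0.6436, -0.1331, 0.0322]
orientation: [-3.141, 0.0, 3.073]
contact_force: [-2.9, 0.9, 4.9]
gripper_width: 0.723
```

>>> jog_arm(
  plan=[
    [0, 0, 0, 0],
    [0, 0, 0, 0],
    [0, 0, 0, 0],
    [0, 0, 0, 0],
    [0, 0, -1, 0],
    [0, 0, -3, 0],
    [0, 0, -4, 0],
    [0, 0, -4, 0],
  ],
  claw=1,
)

```text
clock: 8.85
eef_pos: [0.6434, -0.133, 0.153]
orientation: [-3.141, 0.001, 3.073]
contact_force: [0.7, -0.9, -0.1]
gripper_width: 1.002
```

```bash
python3 - <<'E'
from h import *
st(); a=rows([.6435,.1226,.14,1.053],step=.045,rot=.15); rows([.6435,.1226,.012,1.053],a)
E
```

```text
8.85 [ 0.6434 -0.133   0.153 ] [-3.141e+00  1.000e-03  3.073e+00] [ 0.7 -0.9 -0.1] 1.002
[[0.22,3.19,0.16,-0.14],[-0.23,3.19,0.16,-0.14],[-0.67,3.12,0.16,-0.14],[-1.1,3.0,0.16,-0.14],[-1.51,2.81,0.16,-0.14],[-1.89,2.58,0.16,-0.14],[-2.23,2.29,0.16,-0.14],[-2.53,1.95,0.16,-0.14]] end yaw 4.195
[[-0.0,0.0,3.2,-0.0],[-0.0,0.0,3.2,-0.0],[-0.0,0.0,3.2,-0.0],[-0.0,0.0,3.2,-0.0]] end yaw 4.195
```

>>> jog_arm(
  plan=[
    [0.22, 3.19, 0.16, -0.14],
    [-0.23, 3.19, 0.16, -0.14],
    [-0.67, 3.12, 0.16, -0.14],
    [-1.1, 3.0, 0.16, -0.14],
    [-1.51, 2.81, 0.16, -0.14],
    [-1.89, 2.58, 0.16, -0.14],
    [-2.23, 2.29, 0.16, -0.14],
    [-2.53, 1.95, 0.16, -0.14],
    [0, 0, 0, 0],
    [0, 0, 0, 0],
    [0, 0, 0, 0],
    [0, 0, 0, 0],
  ],
)

```text
clock: 10.35
eef_pos: [0.6438, 0.1218, 0.1384]
orientation: [-3.141, -0.0, -2.092]
contact_force: [0.6, 0.4, -0.2]
gripper_width: 1.002
```

```bash
python3 - <<'E'
from h import *
sn=snap("3"); st()
st(); a=rows([.6435,.1226,.012,1.053])
for cams in(("top",),("scene",)):print(fit(sn,"red",dict(top=(371,117),scene=(236,218)),[.643,-.132,-.067],38,z0=.02,cams=cams))
cv2.imwrite("pics/c3.png",cv2.resize(np.hstack([sn["top"]["color"][50:220,230:430],sn["scene"]["color"][120:290,150:350]])[:,:,::-1],None,fx=2,fy=2))
E
```

```text
10.45 [0.6437 0.122  0.1383] [-3.142 -0.    -2.091] [0.1 0.2 0.1] 1.003
10.45 [0.6437 0.122  0.1383] [-3.142 -0.    -2.091] [0.1 0.2 0.1] 1.003
[[-0.01,0.01,3.16,-0.001],[-0.01,0.01,3.16,-0.001],[-0.01,0.01,3.16,-0.001],[-0.01,0.01,3.16,-0.001]] end yaw -2.089
(array([ 0.64490994, -0.1329857 , -0.05683592]), [np.float64(0.016659837391360566)])
(array([ 0.6418742 , -0.13451138, -0.05862319]), [np.float64(0.02054139465258431)])
```

View pics/c3.png

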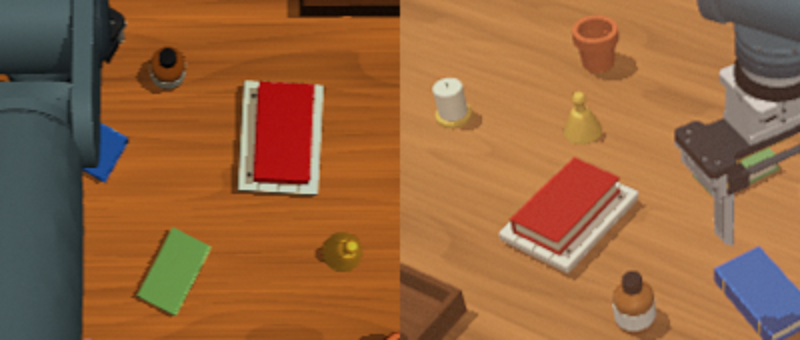

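The red book lies flat on the riser, at (284,132) in the left crop, within about 1–2 mm of centre. Next is the blue book, at (100,150).

>>> jog_arm(
  plan=[
    [-0.04, 0.04, 3.5, -0.002],
    [0, 0, 3.5, 0],
    [0, 0, 3.5, 0],
    [0, 0, 1.6, 0],
    [0, 0, 0.5, 0],
    [0, 0, 0, 0],
    [0, 0, 0, 0],
  ],
)

```text
clock: 11.32
eef_pos: [0.6446, 0.1232, 0.0139]
orientation: [-3.139, 0.001, -2.088]
contact_force: [-0.4, 0.4, 0.7]
gripper_width: 0.998
```

>>> jog_arm(
  plan=[
    [0, 0, 0, 0],
    [0, 0, 0, 0],
    [0, 0, 0, 0],
    [0, 0, 0, 0],
    [0, 0, 0, 0],
    [0, 0, 0, 0],
    [0, 0, 0, 0],
  ],
  claw=-1,
  force=20,
)

```text
clock: 12.2
eef_pos: [0.6436, 0.1232, 0.0124]
orientation: [-3.141, 0.0, -2.088]
contact_force: [0.7, -0.1, 0.9]
gripper_width: 0.645
```

>>> jog_arm(
  plan=[
    [0, 0, -0.5, 0],
    [0, 0, -1.5, 0],
    [0, 0, -3, 0],
    [0, 0, -3.5, 0],
    [0, 0, -3.5, 0],
    [0, 0, -2.5, 0],
    [0, 0, 0, 0],
  ],
)

```text
clock: 13.08
eef_pos: [0.6453, 0.1233, 0.1609]
orientation: [-3.136, 0.003, -2.088]
contact_force: [-0.0, 0.5, -1.9]
gripper_width: 0.648
```

```bash
python3 - <<'E'
from h import *
st(); a=rows([.6435,-.1325,.15,3.077],step=.04,rot=.14); rows([.6435,-.1325,.0564,3.077],a)
E
```

```text
13.07 [0.6453 0.1233 0.1609] [-3.136e+00  3.000e-03 -2.088e+00] [-0.   0.5 -1.9] 0.648
[[2.79,-1.56,0.14,0.14],[2.55,-1.94,0.14,0.14],[2.25,-2.27,0.14,0.14],[1.91,-2.56,0.14,0.14],[1.54,-2.8,0.14,0.14],[1.13,-2.99,0.14,0.14],[0.7,-3.12,0.14,0.14],[0.26,-3.19,0.14,0.14]] end yaw -3.206
[[0.0,0.0,3.12,-0.0],[0.0,0.0,3.12,-0.0],[0.0,0.0,3.12,-0.0]] end yaw -3.206
```

>>> jog_arm(
  plan=[
    [2.79, -1.56, 0.14, 0.14],
    [2.55, -1.94, 0.14, 0.14],
    [2.25, -2.27, 0.14, 0.14],
    [1.91, -2.56, 0.14, 0.14],
    [1.54, -2.8, 0.14, 0.14],
    [1.13, -2.99, 0.14, 0.14],
    [0.7, -3.12, 0.14, 0.14],
    [0.26, -3.19, 0.14, 0.14],
    [0, 0, 0, 0],
    [0, 0, 0, 0],
    [0, 0, 0, 0],
    [0, 0, 0, 0],
  ],
)

```text
clock: 14.58
eef_pos: [0.6415, -0.1316, 0.146]
orientation: [3.141, -0.0, 3.076]
contact_force: [-1.0, 1.0, -1.6]
gripper_width: 0.65
```

```bash
python3 - <<'E'
from h import *
st(); a=rows([.6435,-.1325,.062,3.077],step=.2)
E
```

```text
14.57 [ 0.6415 -0.1316  0.146 ] [ 3.141 -0.     3.076] [-1.   1.  -1.6] 0.65
[[-0.21,-0.07,8.4,-0.001]] end yaw 3.077
```

>>> jog_arm(
  plan=[
    [-0.21, -0.07, 3, -0.001],
    [0, 0, 3.2, 0],
    [0, 0, 1.6, 0],
    [0, 0, 0.6, 0],
    [0, 0, 0, 0],
    [0, 0, 0, 0],
    [0, 0, 0, 0],
    [0, 0, 0, 0],
  ],
)

```text
clock: 15.58
eef_pos: [0.6438, -0.1336, 0.0626]
orientation: [-3.141, 0.001, 3.076]
contact_force: [1.4, -1.0, -1.3]
gripper_width: 0.649
```

>>> jog_arm(
  plan=[
    [0, 0.08, 0.25, 0],
    [0, 0, 0.2, 0],
    [0, 0, 0.15, 0],
    [0, 0, 0, 0],
    [0, 0, 0, 0],
    [0, 0, 0, 0],
  ],
)

```text
clock: 16.32
eef_pos: [0.6436, -0.1326, 0.0563]
orientation: [-3.142, 0.0, 3.076]
contact_force: [-1.7, 1.5, 3.0]
gripper_width: 0.647
```

>>> jog_arm(
  plan=[
    [0, 0, 0, 0],
    [0, 0, 0, 0],
    [0, 0, 0, 0],
    [0, 0, 0, 0],
    [0, 0, -1, 0],
    [0, 0, -3, 0],
    [0, 0, -4, 0],
    [0, 0, -2, 0],
  ],
  claw=1,
)

```text
clock: 17.32
eef_pos: [0.6448, -0.1331, 0.1595]
orientation: [-3.14, 0.004, 3.076]
contact_force: [0.6, -0.4, 0.2]
gripper_width: 1.0
```

```bash
python3 - <<'E'
from h import *
st(); a=rows([.4753,.0032,.14,-.480],step=.045,rot=.15)
E
```

```text
17.32 [ 0.6448 -0.1331  0.1595] [-3.14   0.004  3.076] [ 0.6 -0.4  0.2] 1.0
[[3.56,2.5,0.39,0.083],[3.76,2.19,0.39,0.083],[3.93,1.88,0.39,0.083],[4.07,1.55,0.39,0.083],[4.18,1.2,0.39,0.083]] end yaw 2.662
```

>>> jog_arm(
  plan=[
    [3.56, 2.5, 0.39, 0.083],
    [3.76, 2.19, 0.39, 0.083],
    [3.93, 1.88, 0.39, 0.083],
    [4.07, 1.55, 0.39, 0.083],
    [4.18, 1.2, 0.39, 0.083],
    [0, 0, 0, 0],
    [0, 0, 0, 0],
    [0, 0, 0, 0],
  ],
)

```text
clock: 18.32
eef_pos: [0.4751, 0.0031, 0.137]
orientation: [3.141, 0.001, 2.66]
contact_force: [-0.8, -0.9, 0.1]
gripper_width: 0.998
```

```bash
python3 - <<'E'
from h import *
sn=snap("4"); st()
a=rows([.4753,.0032,.012,-.480],step=.2)
for cams in(("top",),("scene",)):print(fit(sn,"blue",dict(top=(372,117),scene=(236,210)),[.643,-.132,-.067],38,z0=.044,cams=cams))
cv2.imwrite("pics/c4.png",cv2.resize(np.hstack([sn["top"]["color"][50:220,230:430],sn["scene"]["color"][120:290,150:350]])[:,:,::-1],None,fx=2,fy=2))
E
```

```text
18.43 [0.4747 0.0032 0.1368] [3.142 0.    2.66 ] [ 0.1  0.1 -0.8] 1.002
[[-0.05,0.03,12.48,-0.001]] end yaw 2.662
(array([ 0.64175144, -0.13259658, -0.06641775]), [np.float64(0.01633114737430741)])
(array([ 0.64026807, -0.13405296, -0.06126566]), [np.float64(0.016696933010492354)])
```

View pics/c4.png

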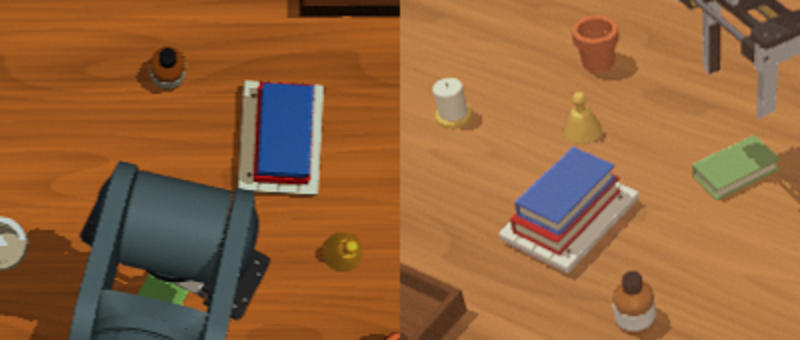

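The blue book is flat on the red, at (285,130) in the left crop, with visible red margins and within about 2 mm. Next is the green book.

>>> jog_arm(
  plan=[
    [-0.05, 0.03, 3.5, -0.002],
    [0, 0, 3.5, 0],
    [0, 0, 3.4, 0],
    [0, 0, 1.5, 0],
    [0, 0, 0.5, 0],
    [0, 0, 0, 0],
    [0, 0, 0, 0],
    [0, 0, 0, 0],
  ],
)

```text
clock: 19.42
eef_pos: [0.4753, 0.0037, 0.0134]
orientation: [3.141, 0.002, 2.663]
contact_force: [0.3, -0.2, 0.4]
gripper_width: 0.996
```

>>> jog_arm(
  plan=[
    [0, 0, 0, 0],
    [0, 0, 0, 0],
    [0, 0, 0, 0],
    [0, 0, 0, 0],
    [0, 0, 0, 0],
    [0, 0, 0, 0],
    [0, 0, 0, 0],
  ],
  claw=-1,
  force=20,
)

```text
clock: 20.3
eef_pos: [0.4745, 0.0039, 0.0125]
orientation: [-3.142, -0.0, 2.663]
contact_force: [0.5, -0.7, 0.7]
gripper_width: 0.572
```

>>> jog_arm(
  plan=[
    [0, 0, -0.5, 0],
    [0, 0, -1.5, 0],
    [0, 0, -3, 0],
    [0, 0, -3.5, 0],
    [0, 0, -3.5, 0],
    [0, 0, -3.5, 0],
    [0, 0, -1.5, 0],
    [0, 0, 0, 0],
    [0, 0, 0, 0],
  ],
)

```text
clock: 21.42
eef_pos: [0.4736, 0.004, 0.1811]
orientation: [-3.141, -0.003, 2.663]
contact_force: [-0.3, -0.1, -1.2]
gripper_width: 0.573
```

```bash
python3 - <<'E'
from h import *
st(); a=rows([.6425,-.1325,.17,3.076],step=.04,rot=.14)
E
```

```text
21.43 [0.4736 0.004  0.1811] [-3.141e+00 -3.000e-03  2.663e+00] [-0.3 -0.1 -1.2] 0.573
[[-3.55,-0.72,0.18,-0.069],[-3.49,-0.96,0.18,-0.069],[-3.41,-1.2,0.18,-0.069],[-3.32,-1.43,0.18,-0.069],[-3.22,-1.66,0.18,-0.069],[-3.09,-1.88,0.18,-0.069]] end yaw 3.076
```

>>> jog_arm(
  plan=[
    [-3.55, -0.72, 0.18, -0.069],
    [-3.49, -0.96, 0.18, -0.069],
    [-3.41, -1.2, 0.18, -0.069],
    [-3.32, -1.43, 0.18, -0.069],
    [-3.22, -1.66, 0.18, -0.069],
    [-3.09, -1.88, 0.18, -0.069],
    [0, 0, 0, 0],
    [0, 0, 0, 0],
    [0, 0, 0, 0],
    [0, 0, 0, 0],
  ],
)

```text
clock: 22.68
eef_pos: [0.6431, -0.1319, 0.1719]
orientation: [3.142, -0.0, 3.077]
contact_force: [-0.0, 0.0, -1.3]
gripper_width: 0.571
```

```bash
python3 - <<'E'
from h import *
st(); a=rows([.642,-.1325,.084,3.076],step=.2)
E
```

```text
22.68 [ 0.6431 -0.1319  0.1719] [ 3.142 -0.     3.077] [-0.   0.  -1.3] 0.571
[[0.11,-0.07,8.79,0.001]] end yaw 3.076
```

>>> jog_arm(
  plan=[
    [0.1, -0.05, 3, 0.001],
    [0, 0, 3.2, 0],
    [0, 0, 1.9, 0],
    [0, 0, 0.7, 0],
    [0, 0, 0, 0],
    [0, 0, 0, 0],
    [0, 0, 0, 0],
    [0, 0, 0, 0],
  ],
)

```text
clock: 23.68
eef_pos: [0.6428, -0.1331, 0.0844]
orientation: [-3.141, 0.001, 3.076]
contact_force: [0.0, 0.4, -1.2]
gripper_width: 0.573
```

>>> jog_arm(
  plan=[
    [0.06, 0.05, 0.25, 0],
    [0, 0, 0.2, 0],
    [0, 0, 0.15, 0],
    [0, 0, 0, 0],
    [0, 0, 0, 0],
    [0, 0, 0, 0],
  ],
)

```text
clock: 24.42
eef_pos: [0.642, -0.1324, 0.0785]
orientation: [3.142, -0.0, 3.076]
contact_force: [-2.4, 1.1, 5.8]
gripper_width: 0.571
```

>>> jog_arm(
  plan=[
    [0, 0, 0, 0],
    [0, 0, 0, 0],
    [0, 0, 0, 0],
    [0, 0, 0, 0],
    [0, 0, -1, 0],
    [0, 0, -3, 0],
    [0, 0, -4, 0],
    [0, 0, -2, 0],
    [0, 0, 0, 0],
  ],
  claw=1,
)

```text
clock: 25.55
eef_pos: [0.6429, -0.1328, 0.1798]
orientation: [-3.14, 0.004, 3.076]
contact_force: [0.1, -1.3, -0.5]
gripper_width: 0.997
```

```bash
python3 - <<'E'
from h import *
st(); a=rows([.5548,-.3763,.16,3.0],step=.045,rot=.15)
E
```

```text
25.55 [ 0.6429 -0.1328  0.1798] [-3.14   0.004  3.076] [ 0.1 -1.3 -0.5] 0.997
[[1.2,-4.15,0.33,0.013],[1.15,-4.16,0.33,0.013],[1.09,-4.17,0.33,0.013],[1.04,-4.19,0.33,0.013],[0.99,-4.2,0.33,0.013],[0.93,-4.21,0.33,0.013]] end yaw 3.0
```

>>> jog_arm(
  plan=[
    [1.2, -4.15, 0.33, 0.013],
    [1.15, -4.16, 0.33, 0.013],
    [1.09, -4.17, 0.33, 0.013],
    [1.04, -4.19, 0.33, 0.013],
    [0.99, -4.2, 0.33, 0.013],
    [0.93, -4.21, 0.33, 0.013],
    [0, 0, 0, 0],
    [0, 0, 0, 0],
    [0, 0, 0, 0],
  ],
)

```text
clock: 26.68
eef_pos: [0.5539, -0.3744, 0.1574]
orientation: [3.141, -0.001, 2.999]
contact_force: [-0.3, 0.4, -0.6]
gripper_width: 1.0
```

```bash
python3 - <<'E'
from h import *
sn=snap("5"); st()
a=rows([.5545,-.3765,.022,3.0],step=.2)
for cams in(("top",),("scene",)):print(fit(sn,"green",dict(top=(374,117),scene=(236,200)),[.643,-.132,-.067],38,z0=.066,cams=cams))
cv2.imwrite("pics/c5.png",cv2.resize(np.hstack([sn["top"]["color"][50:220,300:500],sn["scene"]["color"][120:290,130:330]])[:,:,::-1],None,fx=2,fy=2))
E
```

```text
26.77 [ 0.5541 -0.3747  0.1579] [ 3.141 -0.     2.999] [0.6 0.3 0.1] 0.998
[[-0.07,-0.18,13.59,-0.001]] end yaw 3.0
(array([ 0.64358881, -0.13242019, -0.06545021]), [np.float64(0.05258464373829552)])
(array([ 0.64085879, -0.13420185, -0.05201645]), [np.float64(0.02526448517652846)])
```

View pics/c5.png

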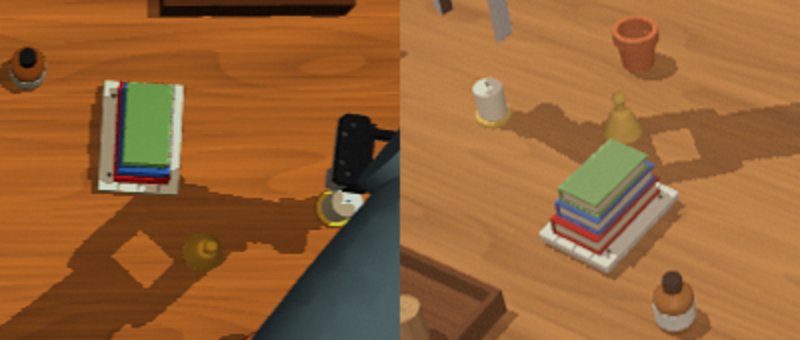

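The three books are stacked square and centred, at (148,125) in the left crop. Now the candle, at (340,205).

>>> jog_arm(
  plan=[
    [-0.07, -0.18, 3.5, -0.001],
    [0, 0, 3.5, 0],
    [0, 0, 3.5, 0],
    [0, 0, 2.2, 0],
    [0, 0, 0.8, 0],
    [0, 0, 0, 0],
    [0, 0, 0, 0],
    [0, 0, 0, 0],
  ],
)

```text
clock: 27.78
eef_pos: [0.5547, -0.3783, 0.0243]
orientation: [-3.14, 0.002, 2.999]
contact_force: [0.4, 1.1, 0.0]
gripper_width: 1.0
```

>>> jog_arm(
  plan=[
    [0, 0, 0, 0],
    [0, 0, 0, 0],
    [0, 0, 0, 0],
    [0, 0, 0, 0],
    [0, 0, 0, 0],
    [0, 0, 0, 0],
    [0, 0, 0, 0],
    [0, 0, 0, 0],
  ],
  claw=-1,
  force=15,
)

```text
clock: 28.78
eef_pos: [0.5541, -0.3775, 0.0229]
orientation: [3.141, -0.0, 2.999]
contact_force: [-0.6, 0.0, 1.0]
gripper_width: 0.401
```

>>> jog_arm(
  plan=[
    [0, 0, -0.5, 0],
    [0, 0, -1.5, 0],
    [0, 0, -3, 0],
    [0, 0, -3.5, 0],
    [0, 0, -3.5, 0],
    [0, 0, -3.5, 0],
    [0, 0, -2.5, 0],
    [0, 0, 0, 0],
    [0, 0, 0, 0],
  ],
)

```text
clock: 29.9
eef_pos: [0.5536, -0.3772, 0.202]
orientation: [3.141, -0.001, 2.999]
contact_force: [0.4, 0.4, -1.6]
gripper_width: 0.404
```

```bash
python3 - <<'E'
from h import *
st(); a=rows([.642,-.1325,.19,3.0],step=.04,rot=.14)
E
```

```text
29.9 [ 0.5536 -0.3772  0.202 ] [ 3.141e+00 -1.000e-03  2.999e+00] [ 0.4  0.4 -1.6] 0.404
[[-0.75,3.64,0.17,-0.0],[-0.75,3.64,0.17,-0.0],[-0.75,3.64,0.17,-0.0],[-0.75,3.64,0.17,-0.0],[-0.76,3.64,0.17,-0.0],[-0.76,3.64,0.17,-0.0],[-0.76,3.64,0.17,-0.0]] end yaw 3.0
```

>>> jog_arm(
  plan=[
    [-0.75, 3.64, 0.17, 0],
    [-0.75, 3.64, 0.17, 0],
    [-0.75, 3.64, 0.17, 0],
    [-0.75, 3.64, 0.17, 0],
    [-0.76, 3.64, 0.17, 0],
    [-0.76, 3.64, 0.17, 0],
    [-0.76, 3.64, 0.17, 0],
    [0, 0, 0, 0],
    [0, 0, 0, 0],
    [0, 0, 0, 0],
    [0, 0, 0, 0],
  ],
)

```text
clock: 31.28
eef_pos: [0.6423, -0.1339, 0.191]
orientation: [-3.142, -0.0, 2.997]
contact_force: [-0.0, 0.0, -1.7]
gripper_width: 0.402
```

```bash
python3 - <<'E'
from h import *
st(); a=rows([.642,-.1325,.115,3.0],step=.2)
sn=snap("6")
cv2.imwrite("pics/c6.png",cv2.resize(sn["scene"]["color"][80:290,130:400][:,:,::-1],None,fx=2.5,fy=2.5))
E
```

```text
31.27 [ 0.6423 -0.1339  0.191 ] [-3.142 -0.     2.997] [-0.   0.  -1.7] 0.402
[[0.05,0.13,7.6,-0.003]] end yaw 3.0
```

View pics/c6.png

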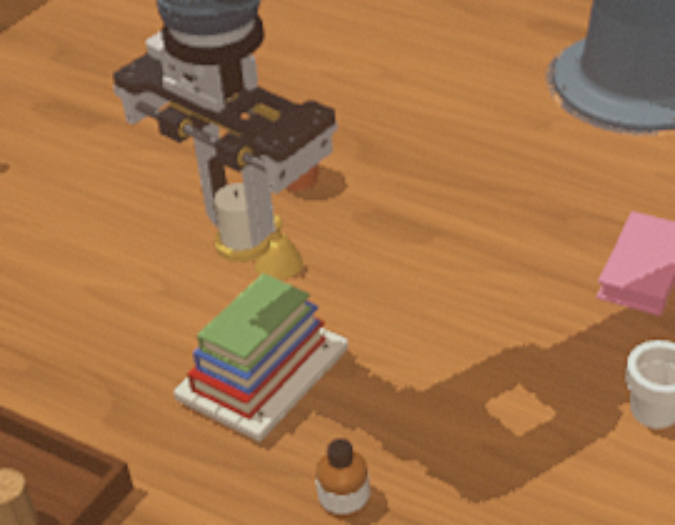

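The candle is held upright at (240,220), above the green book at (255,320). I lower it.

>>> jog_arm(
  plan=[
    [0.05, 0.1, 3, 0],
    [0, 0, 2.8, 0],
    [0, 0, 1.4, 0],
    [0, 0, 0.5, 0],
    [0, 0, 0, 0],
    [0, 0, 0, 0],
    [0, 0, 0, 0],
  ],
)

```text
clock: 32.25
eef_pos: [0.6428, -0.1321, 0.115]
orientation: [-3.141, 0.002, 2.999]
contact_force: [0.7, -0.3, -1.4]
gripper_width: 0.405
```

>>> jog_arm(
  plan=[
    [0.05, 0, 0.25, 0],
    [0, 0, 0.2, 0],
    [0, 0, 0.15, 0],
    [0, 0, 0, 0],
    [0, 0, 0, 0],
    [0, 0, 0, 0],
  ],
)

```text
clock: 33.0
eef_pos: [0.6418, -0.1319, 0.1089]
orientation: [-3.142, -0.0, 2.999]
contact_force: [-4.4, 1.5, 5.4]
gripper_width: 0.399
```

>>> jog_arm(
  plan=[
    [0, 0, 0, 0],
    [0, 0, 0, 0],
    [0, 0, 0, 0],
    [0, 0, 0, 0],
    [0, 0, 0, 0],
    [0, 0, -1, 0],
    [0, 0, -3, 0],
    [0, 0, -4, 0],
    [0, 0, -2, 0],
    [0, 0, 0, 0],
  ],
  claw=0.6,
)

```text
clock: 34.25
eef_pos: [0.6427, -0.1322, 0.2101]
orientation: [-3.141, 0.004, 2.999]
contact_force: [-0.4, 0.5, -1.1]
gripper_width: 0.801
```

```bash
python3 - <<'E'
from h import *
st(); a=rows([.3652,-.2715,.17,2.6],step=.045,rot=.15)
E
```

```text
34.25 [ 0.6427 -0.1322  0.2101] [-3.141  0.004  2.999] [-0.4  0.5 -1.1] 0.801
[[3.64,-2.53,0.57,0.057],[3.49,-2.74,0.57,0.057],[3.33,-2.93,0.57,0.057],[3.16,-3.12,0.57,0.057],[2.97,-3.29,0.57,0.057],[2.78,-3.45,0.57,0.057],[2.58,-3.61,0.57,0.057]] end yaw 2.6
```

>>> jog_arm(
  plan=[
    [3.64, -2.53, 0.57, 0.057],
    [3.49, -2.74, 0.57, 0.057],
    [3.33, -2.93, 0.57, 0.057],
    [3.16, -3.12, 0.57, 0.057],
    [2.97, -3.29, 0.57, 0.057],
    [2.78, -3.45, 0.57, 0.057],
    [2.58, -3.61, 0.57, 0.057],
    [0, 0, 0, 0],
    [0, 0, 0, 0],
    [0, 0, 0, 0],
  ],
  claw=1,
)

```text
clock: 35.5
eef_pos: [0.3649, -0.2706, 0.1679]
orientation: [3.141, -0.0, 2.601]
contact_force: [0.2, 0.2, 0.1]
gripper_width: 1.002
```

```bash
python3 - <<'E'
from h import *
st(); a=rows([.3652,-.2715,.040,2.6],step=.2)
sn=snap("7")
for cams in(("top",),("scene",)):print(fit(sn,"candle",dict(top=(376,115),scene=(237,185)),[.643,-.132,0],30,z0=.086,cams=cams)[0])
cv2.imwrite("pics/c7.png",cv2.resize(np.hstack([sn["top"]["color"][50:250,300:500],sn["scene"]["color"][90:290,130:330]])[:,:,::-1],None,fx=2,fy=2))
E
```

```text
35.5 [ 0.3649 -0.2706  0.1679] [ 3.141 -0.     2.601] [0.2 0.2 0.1] 1.002
[[-0.07,-0.07,12.79,0.001]] end yaw 2.6
[ 0.65429867 -0.14664009  0.14519018]
[ 0.6402498  -0.11415735  0.1140058 ]
```

View pics/c7.png

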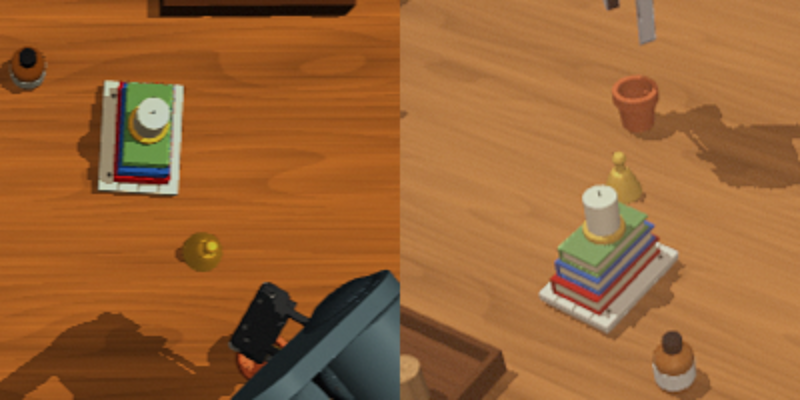

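The candle stands upright in the middle of the green book, at (150,120) on the left and (602,212) on the right. The candle fit there is spoilt because its mask picks up the books' pages and the riser. Now the pot.

>>> jog_arm(
  plan=[
    [-0.07, -0.07, 3.5, 0.001],
    [0, 0, 3.5, 0],
    [0, 0, 3.2, 0],
    [0, 0, 1.8, 0],
    [0, 0, 0.8, 0],
    [0, 0, 0, 0],
    [0, 0, 0, 0],
    [0, 0, 0, 0],
  ],
)

```text
clock: 36.6
eef_pos: [0.365, -0.2726, 0.041]
orientation: [-3.141, 0.002, 2.599]
contact_force: [-0.8, -0.0, -0.6]
gripper_width: 0.998
```

>>> jog_arm(
  plan=[
    [0, 0, 0, 0],
    [0, 0, 0, 0],
    [0, 0, 0, 0],
    [0, 0, 0, 0],
    [0, 0, 0, 0],
    [0, 0, 0, 0],
    [0, 0, 0, 0],
  ],
  claw=-1,
  force=15,
)

```text
clock: 37.48
eef_pos: [0.3646, -0.272, 0.0402]
orientation: [3.141, -0.0, 2.599]
contact_force: [-0.0, 2.0, 2.5]
gripper_width: 0.688
```

>>> jog_arm(
  plan=[
    [0, 0, -0.5, 0],
    [0, 0, -1.5, 0],
    [0, 0, -3, 0],
    [0, 0, -3.5, 0],
    [0, 0, -3.5, 0],
    [0, 0, -2, 0],
    [0, 0, 0, 0],
    [0, 0, 0, 0],
  ],
)

```text
clock: 38.48
eef_pos: [0.3641, -0.2716, 0.1794]
orientation: [3.141, -0.001, 2.599]
contact_force: [0.8, -0.4, -1.9]
gripper_width: 0.689
```

```bash
python3 - <<'E'
from h import *
st(); b=rows([.42,-.02,.19,2.6],step=.042,rot=.14);a=rows([.5737,.391,.18,2.6],b,step=.042,rot=.14)
E
```

```text
38.48 [ 0.3641 -0.2716  0.1794] [ 3.141e+00 -1.000e-03  2.599e+00] [ 0.8 -0.4 -1.9] 0.689
[[1.17,3.49,-0.15,-0.0],[1.17,3.49,-0.15,-0.0],[1.17,3.49,-0.15,-0.0],[1.17,3.49,-0.15,-0.0],[1.17,3.49,-0.15,-0.0],[1.17,3.49,-0.15,-0.0],[1.17,3.49,-0.15,-0.0]] end yaw 2.6
[[0.73,3.92,0.09,-0.0],[0.73,3.92,0.09,-0.0],[0.73,3.92,0.09,-0.0],[0.73,3.92,0.09,-0.0],[0.73,3.92,0.09,-0.0],[0.73,3.92,0.09,-0.0],[0.73,3.92,0.09,-0.0],[0.73,3.92,0.09,-0.0],[0.73,3.92,0.09,-0.0],[0.73,3.92,0.09,-0.0],[0.73,3.92,0.09,-0.0]] end yaw 2.6
```

>>> jog_arm(
  plan=[
    [1.17, 3.49, -0.15, 0],
    [1.17, 3.49, -0.15, 0],
    [1.17, 3.49, -0.15, 0],
    [1.17, 3.49, -0.15, 0],
    [1.17, 3.49, -0.15, 0],
    [1.17, 3.49, -0.15, 0],
    [1.17, 3.49, -0.15, 0],
    [0.73, 3.92, 0.09, 0],
    [0.73, 3.92, 0.09, 0],
    [0.73, 3.92, 0.09, 0],
    [0.73, 3.92, 0.09, 0],
    [0.73, 3.92, 0.09, 0],
    [0.73, 3.92, 0.09, 0],
    [0.73, 3.92, 0.09, 0],
    [0.73, 3.92, 0.09, 0],
    [0.73, 3.92, 0.09, 0],
    [0.73, 3.92, 0.09, 0],
    [0.73, 3.92, 0.09, 0],
  ],
)

```text
clock: 40.72
eef_pos: [0.574, 0.3909, 0.1784]
orientation: [-3.139, -0.002, 2.599]
contact_force: [-0.3, 0.0, -1.4]
gripper_width: 0.689
```

>>> jog_arm(
  plan=[
    [0, 0, 0, 0],
    [0, 0, 0, 0],
    [0, 0, 0, 0],
  ],
)

```text
clock: 41.1
eef_pos: [0.5742, 0.389, 0.1803]
orientation: [-3.141, -0.0, 2.598]
contact_force: [0.3, 0.3, -2.6]
gripper_width: 0.686
```

```bash
python3 - <<'E'
from h import *
st(); a=rows([.5737,.391,.053,2.6],step=.2)
sn=snap("8")
cv2.imwrite("pics/c8.png",cv2.resize(np.hstack([sn["top"]["color"][50:250,100:300],sn["scene"]["color"][150:350,360:560]])[:,:,::-1],None,fx=2,fy=2))
E
```

```text
41.1 [0.5742 0.389  0.1803] [-3.141 -0.     2.598] [ 0.3  0.3 -2.6] 0.686
[[0.15,0.15,12.73,-0.002]] end yaw 2.6
```

View pics/c8.png

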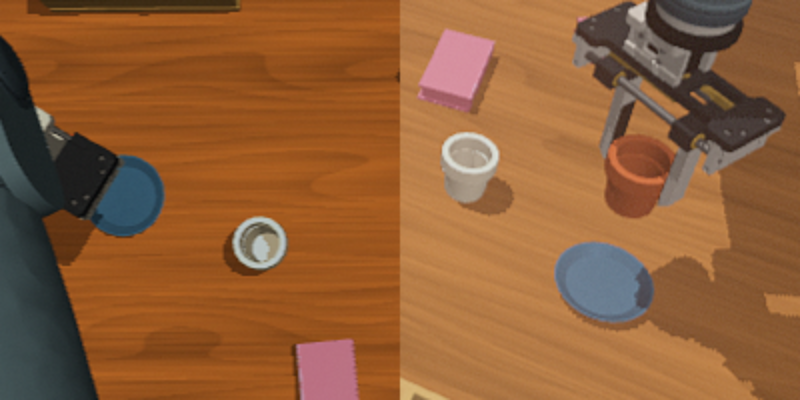

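The pot is held upright at (640,175), above the saucer at (604,282). I lower it.

>>> jog_arm(
  plan=[
    [0.13, 0.13, 3.5, -0.002],
    [0, 0, 3.5, 0],
    [0, 0, 3.2, 0],
    [0, 0, 1.9, 0],
    [0, 0, 0.8, 0],
    [0, 0, 0, 0],
    [0, 0, 0, 0],
    [0, 0, 0, 0],
  ],
)

```text
clock: 42.2
eef_pos: [0.5748, 0.3923, 0.0531]
orientation: [3.14, 0.001, 2.601]
contact_force: [-0.1, 0.6, -1.2]
gripper_width: 0.687
```

>>> jog_arm(
  plan=[
    [0, -0.08, 0.3, 0],
    [0, 0, 0.25, 0],
    [0, 0, 0.15, 0],
    [0, 0, 0.1, 0],
    [0, 0, 0, 0],
    [0, 0, 0, 0],
    [0, 0, 0, 0],
  ],
)

```text
clock: 43.08
eef_pos: [0.5737, 0.3912, 0.0453]
orientation: [-3.141, -0.0, 2.601]
contact_force: [-3.9, -2.1, 8.0]
gripper_width: 0.687
```

Contact. I release the pot and retreat to the side for a clear view.

>>> jog_arm(
  plan=[
    [0, 0, 0, 0],
    [0, 0, 0, 0],
    [0, 0, 0, 0],
    [0, 0, 0, 0],
    [0, 0, 0, 0],
    [0, 0, -1, 0],
    [0, 0, -3, 0],
    [0, 0, -4, 0],
    [0, 0, -4, 0],
    [0, 0, -2, 0],
    [2, 4, 0, 0],
    [2, 4, 0, 0],
    [2, 4, 0, 0],
    [2, 4, 0, 0],
    [0, 0, 0, 0],
  ],
  claw=1,
)

```text
clock: 44.95
eef_pos: [0.5861, 0.5718, 0.1816]
orientation: [-3.14, -0.001, 2.604]
contact_force: [-0.2, 1.3, 0.4]
gripper_width: 1.0
```

```bash
python3 - <<'E'
from h import *
st(); sn=snap("9")
HSV["pot"]=[((0,130,60),(11,225,255))]
for cams in(("top",),("scene",)):print(fit(sn,"pot",dict(top=(159,147),scene=(462,275)),[.574,.391,0],28,z0=.005,cams=cams))
cv2.imwrite("pics/c9.png",cv2.resize(np.hstack([sn["top"]["color"][50:250,110:400],])[:,:,::-1],None,fx=2.6,fy=2.6))
cv2.imwrite("pics/c9s.png",cv2.resize(sn["scene"]["color"][120:340,150:510][:,:,::-1],None,fx=2.2,fy=2.2))
E
```

```text
44.95 [0.5861 0.5718 0.1816] [-3.140e+00 -1.000e-03  2.604e+00] [-0.2  1.3  0.4] 1.0
(array([ 0.57454675,  0.39162301, -0.02596417]), [np.float64(0.06852567385131048)])
(array([0.57237028, 0.39028996, 0.07664219]), [np.float64(0.03287302019926708)])
```

View pics/c9.png

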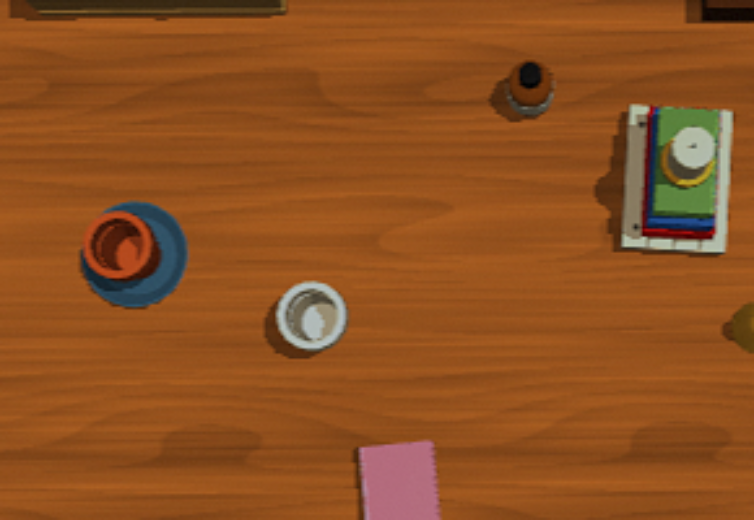

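View pics/c9s.png

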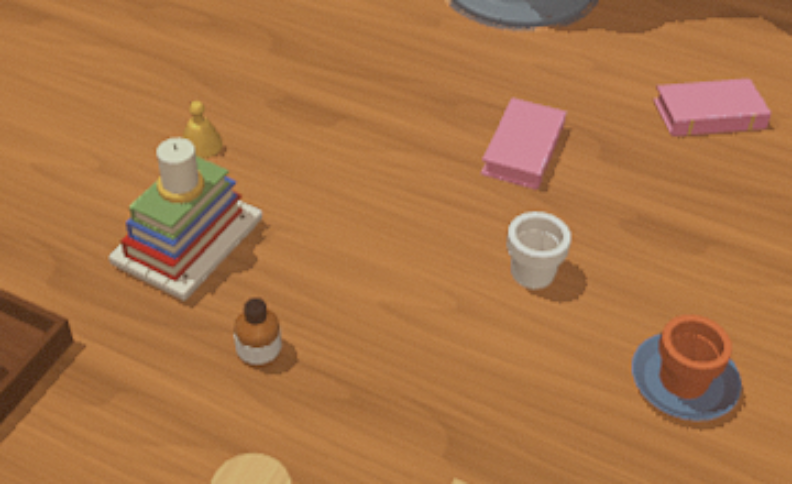

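The pot fit agrees with the saucer centre within 1–2 mm. One last check: I overlay the intended models on the stack.

```bash
python3 - <<'E'
from h import *
sn={c:manip.snapshot(c) for c in("top","scene")}
p=(.6432,-.132,-.067); out=[]
for c,cr in(("top",(80,155,335,410)),("scene",(175,260,195,280))):
    im=cv2.resize(sn[c]["color"][:,:,::-1],None,fx=5,fy=5,interpolation=cv2.INTER_CUBIC)
    for n,z in(("riser",0),("red",.02),("blue",.044),("green",.066),("candle",.086)):
        cc,s=np.cos(p[2]),np.sin(p[2]); Q=(M[n]+[0,0,z])@np.array([[cc,-s,0],[s,cc,0],[0,0,1]]).T+[p[0],p[1],0]
        q=(proj(sn[c],Q)+.5)*5-.5
        L=[q[[1,3,7,5]]] if len(Q)==8 else [q[40:80],q[80:]]
        for l in L: cv2.polylines(im,[np.round(l*16).astype(np.int32)],True,(255,0,255),1,shift=4)
    a,b,d,e=cr; out.append(cv2.resize(im[a*5:b*5,d*5:e*5],(390,430)))
cv2.imwrite("pics/ov9.png",np.hstack(out))
E
```

```text
(no output)
```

View pics/ov9.png

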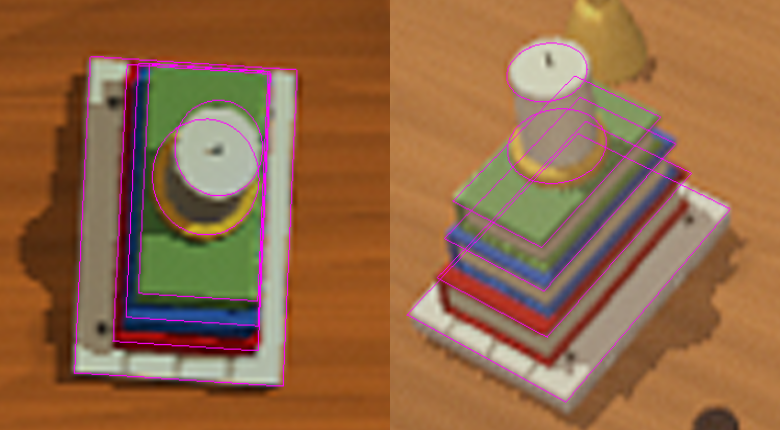

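The overlay matches the riser, every book and the candle to about 1–2 mm in both views. I hand in.

```bash
python3 -c "
from h import *
print(manip.sign_off()); st()"
```

```text
the job is handed in; nothing more can be done
None
the job is handed in; nothing more can be done
```

The chest top is dressed and handed in at about 45 s of the 138 s allowed. On the white riser I stacked the red, blue and green books in that order, stood the candle on the green one, and stood the terracotta pot in the blue saucer.

- **Stack:** in my last check, the riser, the books and the candle matched their intended positions to about 1–2 mm in both cameras. All lie flat with the long sides aligned.
- **Pot:** the fitted pot centre is within 1–2 mm of the saucer centre, and the pot is upright.
- **Bystanders:** the white pot, amber bottle and brass bell are still standing, apparently where they were. I checked them by eye only.

**Disagreements:**
- The two cameras differ by 1.5–3 mm on book positions, and further on the riser outline because its base is recessed.
- One numerical fit of the candle on the stack failed: its mask picked up the books' cream pages and the white riser. I judged the candle's position by the overlay instead.
- The blue book may sit about 2 mm off the red book's centre along its length.

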